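# Press the repaired pocket book

### The job

The repaired red pocket book must go into the green screw press. Lay it on the press bed, slide it lengthwise under the raised platen, centred and square, and push it gently home until its end is felt to press on the steel stop, then turn the black knob clockwise until the platen holds the book tight and the torque ratchet has slipped through at least two clicks, but no more than five. Let go of everything, and leave the green book and the other things on the table alone.

Things in the scene. Friction and masses are not known exactly. Their poses are not given: they have to be found in the camera images.
- red_book: Dark red hardbound pocket book lying flat, a rigid block 150 long (its x) x 62 wide (its y) x 24 mm thick, about 0.16 kg. Origin: centre of its underside. Either end may go to the stop. It is taken across its 62 mm width.
- press: Green screw press fixed to the table. Origin: table surface, on the knob's vertical axis; z up; throat opens to -x, books slide in along +x. Bed 120 mm wide (y), top 12 mm above the table, x -133 to +82 mm. Behind the stop a 60 mm wide column carries an arm, 48 mm wide, 72 to 96 mm above the table, reaching over the bed to x = -22 mm.
- stop: Steel stop plate at the back of the bed, 90 mm wide, 26 mm tall. Origin: centre of the lower edge of the face the book meets (press x = +34, y = 0, z = 12 mm). A seated book's centre is at press x = -41 mm and it sticks out of the throat by about 86 mm. The stop and the book's end are delicate: no more than 15 N between them.
- platen: Pale wooden pressing plate under the press arm, 60 (press x -30 to +30 mm) x 80 (y) x 10 mm. Origin: centre of its underside. It starts 3 to 5 mm above the top of a 24 mm book on the bed and comes down 24 mm per full clockwise turn of the spindle. It is sprung: it gives about 1.5 mm before the ratchet slips, then pressing with about 35 N.
- knob_grip (a point): On the axis of the round black knurled knob (diameter 48, height 40 mm, white line on top), 131 mm above the table, 15 mm below its top. The brass spindle collar (diameter 54 mm, red mark, top 102 mm above the table) lies under it. Clockwise from above lowers the platen; the knob stays at its height. Grip at any angle, turn up to about 1.5 rad, release and take again.
- ratchet (a joint): How far the knob has slipped in its ratchet, rad, 0 at the start, growing clockwise; each 0.2 rad is one click. It stays 0 while the knob first takes up free play (0.1 to 1.9 rad, almost no torque), then turns the spindle (about 0.20 N m, rising as the platen presses the book). At 0.32 N m the ratchet slips, steadily. The screw holds itself when the knob is let go.
- green_book: Green pocket book of the same size and form, not to be moved. Origin: centre of its underside.
- weight: Brass paperweight, 52 mm diameter, 62 mm tall. Origin: centre of its underside. A bystander.
- paste_jar: Lidded jar, 60 mm diameter, 70 mm tall. Origin: centre of its underside. A bystander.
- pen_cup: Blue ceramic cup, 72 mm diameter, 95 mm tall. Origin: centre of its underside. A bystander.
- bone_folder: Ivory coloured flat strip, 150 x 22 x 5 mm. Origin: centre of its underside. A bystander.
- stamp: Wooden hand stamp, foot 50 x 26 mm, 66 mm tall. Origin: centre of its underside. A bystander.
- eraser: White block, 45 x 22 x 12 mm. Origin: centre of its underside. A bystander.
Not all that is in view belongs to the job. Several things have the shape of the red_book; the one meant has the colours described above. What is shaped like the press but orange is not meant.

How it is judged (in metres and radians):
On the way, in this order (a step that is already met when the one before it is completed fails the run):
1. the red book lies on the press bed, pushed home so that its end presses on the stop, and not yet clamped (x of red_book in the frame of press above -0.0445 m and y of red_book in the frame of press between -0.012 and 0.012 m and z of red_book in the frame of press below 0.016 m and angle between the x axis of red_book and the x axis of press, either way round below 0.1 rad and contact force between platen and red_book below 2 N and contact force between red_book and stop above 1.5 N), for 0.03 s.
2. the platen is tight on the book and the ratchet has slipped at least two clicks (x of red_book in the frame of press above -0.0445 m and y of red_book in the frame of press between -0.012 and 0.012 m and z of red_book in the frame of press below 0.016 m and angle between the x axis of red_book and the x axis of press, either way round below 0.1 rad and contact force between platen and red_book above 8 N and value of joint ratchet above 0.4 rad), for 0.1 s.
At the end, for the whole second after the job is handed in: The red book lies flat on the press bed with its end within 3.5 mm of the stop, centred within 12 mm and square within 0.1 rad; the platen presses it with more than 8 N; the ratchet has slipped between 0.4 rad (two clicks) and 1.0 rad (five clicks) in all; book and knob are at rest (all of step 2 and value of joint ratchet below 1 rad and linear speed of red_book below 0.01 m/s and velocity of joint ratchet below 0.05 rad/s); the robot touches nothing.
It fails at once if the book is pushed into the stop with more than 15 N (contact force between red_book and stop above 15 N).
It fails at once if the ratchet is cranked on past five clicks (value of joint ratchet above 1 rad).
It fails at once if a bystander is moved by more than 25 mm (distance of any of green_book, weight, paste_jar, pen_cup, bone_folder, stamp, eraser from where it was at the start of the episode above 0.025 m).
It also fails if it takes over 72 s, if anything falls off the work surface, if the arm or the gripper's body presses on something with over 40 N, if the wrist force passes 120 N, or if a joint passes its speed limit or range.

### The arm

A 7-joint arm with a two-finger parallel gripper is mounted at the origin on the work surface. World frame = base frame: x ahead of the robot, y to its left, z up, the work surface at z = 0. Lengths are in mm, angles in rad, forces in N, time in s.
With the tool pointing down it reaches from about 425 to 1025 mm from the base axis. Payload 9.4 kg.
Tool frame: the origin (TCP) lies at the very end of the fingers, on their centre line; the grasp point (between the pads) lies 19 mm behind it; z points along the fingers, y is the line along which they close (so a half turn about z gives the same grasp; the last joint's range is limited). The gripper opens to 93 mm and grips with 3 to 60 N. Pads are 15 mm wide; open, the fingers measure 128 mm over their backs; the gripper's body (75 mm by 188 mm) begins 65 mm behind the grasp point.
Start: joints at [-1.298, 0.599, -0.003, 1.599, 0.002, 0.943, -0.08], TCP at [248.469, 681.093, 218.618] pointing down, gripper open.
Joint ranges: [-2.57, 2.57], [-0.35, 1.97], [-1.29, 1.29], [0.11, 2.56], [-1.05, 4.19], [0.11, 1.86], [-2.63, 2.63]. Speed limits (rad/s): [2.22, 2.22, 3.01, 3.01, 3.14, 3.14, 3.14].

### API

Orientations are given as a unit quaternion [w, x, y, z].
In Python, from cell import r gives the robot as it stands. The module is installed in compiled form; this text tells all that it offers. Calls block until the motion is done:
- r.move_ptp(position, orientation): joint-space move of the TCP to a pose.
- r.move_straight(position, frame=None, vel=150, guard=None): straight line of the TCP; frame=None keeps the orientation; vel is the mean speed in mm/s. With guard (N) it stops when the force on the tool has changed by that much, and returns True; else False.
- r.move_joints(angles): joint-space move.
- r.open() and r.gripper_close(): open the fingers fully, or close them until they stop; the grip force is fixed at half the most.
- r.wait(seconds).
- r.inverse_kinematics(position, orientation): joint angles nearest the present ones, or None.
- r.grab_frame(name): name is "side" or "top" or "wrist"; returns a dict with "frame" (384x512x3 uint8, red, green, blue), "fovy" (degrees; the focal length in pixels is half the picture's height over the tangent of half this angle, whatever the lens; pixels are square), "cx", "cy" (the principal point, pixels), "k1" (the pictures are not rectified: a ray, as slopes to the right and down, at radius r is drawn at 1 + k1 r^2 times it, then the intrinsics apply), "R" (3x3) and "t" (3): a world point X has camera coordinates R X + t. Camera axes: x right, y down, z forward; pixel columns grow to the right and rows downward; lengths in mm; the calibration is good to about 2 mm. A picture is of the moment at which its call begins. There is no depth.
A pose or a line that the arm cannot do raises r.Unreachable and nothing moves.
- r.hand_in(): hands the job in; it is judged then, once.
Trained networks look in a picture, given as the dict that the camera call returned (one of the last four; its "shot" number tells which), for a name from the list of things; names that differ only in an ending like _2 or _b are one class to them, and where a whole thing is asked for, a point or a joint stands for the part that bears it (a point fixed in the world has none). Each returns a list of dicts, best first, with "conf" (0 to 1); they miss things now and then, are a little off and sometimes report something else, mostly with a low value. They report only what shows in the picture. A call takes as long as a camera call. They do not tell look-alikes from the thing itself.
- r.search_frame(picture, query): "extent" ([centre column, centre row, width, height] as shares, 0 to 1, of the picture: columns of its width, rows of its height, round what is visible of it).
- r.cut_out(picture, query): "pixels" (384x512 bool, what is visible of it) and "extent" ([centre column, centre row, width, height] as shares, 0 to 1, of the picture: columns of its width, rows of its height, round what is visible of it).
- r.landmark_of(picture, query): "at" ([column, row] as shares, 0 to 1, of the picture: columns of its width, rows of its height: a listed point, or the origin of a listed thing).
Readings, each from a call of its own:
- r.get_time_s(): time.
- r.get_qpos(): joint angles.
- r.get_qd(): joint speeds.
- r.get_joint_efforts(): joint torques, N m.
- r.get_tcp_pos(): TCP position.
- r.get_tool_rot(): TCP orientation.
- r.get_ft_force(): force on the tool from outside, world axes, zero at the start.
- r.get_moment(): the same for the moment, N m.
- r.get_opening(): finger opening in mm.
- r.get_gripper_force(): force on a finger pad.
Only numpy, scipy, OpenCV 4.12 (cv2) and the standard library are available. Lean on these libraries where they do the work, as an engineer would, in place of code of your own. Each camera call takes 0.05 s, during which the arm holds its last target. There are 200 camera calls.

## Working session

There is one attempt and no reset: what is moved stays moved. The work goes in short steps, each a Python script; the robot and the scene stay as the last script left them, time stands still between calls to the robot, and variables do not carry over. Pictures are saved under pics/ and viewed, at most 10 in all, crops included, and the job is handed in when it is done.

```bash
ls; mkdir -p pics
cat > h.py <<'E'
from cell import r
import numpy as np, cv2
def K(p):
    f=p["frame"].shape[0]/2/np.tan(np.radians(p["fovy"])/2); return f
def ray(p,uv):
    f=K(p); d=np.array([(uv[0]-p["cx"])/f,(uv[1]-p["cy"])/f]); s=d.copy()
    for _ in range(20): s=d/(1+p["k1"]*(s@s))
    R=np.array(p["R"]);t=np.array(p["t"]).ravel()
    return -R.T@t, R.T@np.array([s[0],s[1],1])
def onz(p,uv,z):
    c,d=ray(p,uv); return c+d*(z-c[2])/d[2]
def proj(p,X):
    x=np.array(p["R"])@np.array(X,float)+np.array(p["t"]).ravel(); s=x[:2]/x[2]; s=s*(1+p["k1"]*(s@s)); return s*K(p)+[p["cx"],p["cy"]]
def save(p,n): cv2.imwrite("pics/"+n+".png",cv2.cvtColor(p["frame"],cv2.COLOR_RGB2BGR))
E
python3 - <<'E'
from h import *
ims=[]
for n in("top","side"):
    p=r.grab_frame(n); ims.append(p["frame"]); c=-np.array(p["R"]).T@np.array(p["t"]).ravel(); print(n,c,p["fovy"],p["k1"],p["R"])
    for q in("red_book","press","knob_grip","stop","platen"):
        for d in r.landmark_of(p,q)[:4]: print(q,d["conf"],np.array(d["at"])*[512,384],onz(p,np.array(d["at"])*[512,384],dict(knob_grip=131,stop=12,platen=40).get(q,0)).round())
    save(p,n)
print(r.get_time_s(),r.get_tcp_pos(),r.get_tool_rot(),r.get_opening(),r.get_ft_force())
E
```

```text
pics
top [ 341.56461398   30.45285854 1114.52018048] 55.963898658176745 -0.06303352960422523 [[ 0.02082208 -0.99971513 -0.01166645]
 [-0.98835449 -0.01882332 -0.15100031]
 [ 0.15073769  0.01467473 -0.98846487]]
red_book 0.92 [156.9792 199.104 ] [510. 357.   0.]
red_book 0.64 [108.1856 203.2128] [494. 513.   0.]
press 0.9 [188.0064 265.3056] [307. 249.   0.]
press 0.68 [283.4944 161.5104] [639. -39.   0.]
knob_grip 0.86 [179.8144 268.1856] [303. 246. 131.]
knob_grip 0.57 [283.6992 146.304 ] [648. -31. 131.]
stop 0.73 [382.8224 173.2992] [ 604. -350.   12.]
stop 0.61 [276.5824 146.1888] [685. -16.  12.]
stop 0.52 [178.3808 254.784 ] [339. 278.  12.]
platen 0.64 [282.0096 156.5952] [643. -32.  40.]
platen 0.55 [380.7232 173.184 ] [ 597. -334.   40.]
platen 0.54 [184.2176 270.4896] [293. 252.  40.]
side [ 484.40563601 -890.54996017  673.5126764 ] 52.15867382545553 -0.13689722027668455 [[ 0.99941187 -0.032695    0.01034184]
 [-0.00845487 -0.52721387 -0.84969056]
 [ 0.03323299  0.84910339 -0.52718023]]
red_book 0.96 [241.6128 144.9984] [505. 528.   0.]
red_book 0.65 [243.6096 167.616 ] [510. 341.   0.]
press 0.84 [293.4784 234.8928] [639. -47.   0.]
press 0.71 [185.6   180.096] [312. 256.   0.]
knob_grip 0.68 [295.0144 193.6896] [635. -41. 131.]
knob_grip 0.61 [181.7088 145.8048] [309. 250. 131.]
stop 0.6 [304.896  225.4848] [674. -20.  12.]
stop 0.47 [192.9216 176.9088] [337. 256.  12.]
platen 0.82 [294.5024 219.9936] [641. -32.  40.]
platen 0.5 [182.6816 168.6144] [304. 264.  40.]
0.6 [248.46462337 681.07826588 218.63289209] [ 1.98266646e-05  1.73986539e-01  9.84748031e-01 -5.79387544e-06] 93.18049297989677 [ 0.2813831   0.20253518 -0.04169524]
```

View pics/top.png

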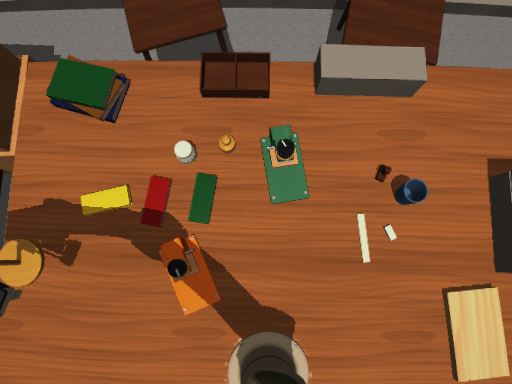

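View pics/side.png

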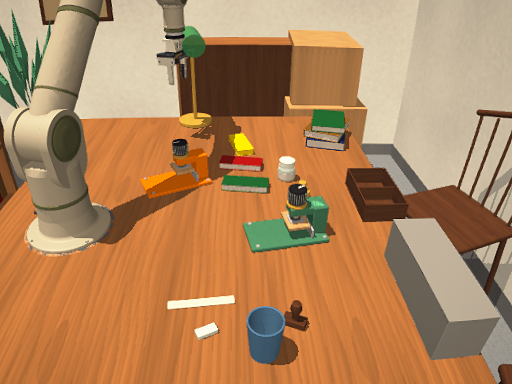

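The top view shows the red book at (157,200), the green book at (203,198) and the yellow book at (106,200). The green press is at about (285,165), with its throat facing the robot (down in the image); the orange one is a decoy. Next I'll take closer looks with the wrist camera.

```bash
cat >> h.py <<'E'
def q(psi): return [0,np.cos(psi/2),np.sin(psi/2),0]
E
python3 - <<'E'
from h import *
for psi in (0,1.57,3.14,-1.57): 
    for P in ([500,355,250],[560,-40,250],[640,-40,112]): print(psi,P,np.round(r.inverse_kinematics(P,q(psi)),2) if r.inverse_kinematics(P,q(psi)) is not None else None)
r.move_ptp([470,355,330],q(3.14)); 
p=r.grab_frame("wrist"); save(p,"w1"); print(p["fovy"],-np.array(p["R"]).T@np.array(p["t"]).ravel())
print([ (d["conf"],onz(p,np.array(d["at"])*[512,384],0)) for d in r.landmark_of(p,"red_book")])
r.move_ptp([520,-60,330],q(3.14)); 
p=r.grab_frame("wrist"); save(p,"w2"); print(-np.array(p["R"]).T@np.array(p["t"]).ravel())
for k,z in(("press",0),("knob_grip",131),("stop",12)): print(k,[ (d["conf"],onz(p,np.array(d["at"])*[512,384],z)) for d in r.landmark_of(p,k)])
cv2.imwrite("pics/w12.png",np.hstack([cv2.resize(cv2.imread(f"pics/w{i}.png"),(400,300)) for i in (1,2)]))
print(r.get_time_s(),r.get_qpos())
E
```

```text
0 [500, 355, 250] [-1.22  0.53  0.78  1.86 -0.46  0.94 -1.8 ]
0 [560, -40, 250] [-0.61  0.48  0.86  1.98 -0.47  0.89 -1.08]
0 [640, -40, 112] [-0.44  0.72  0.67  1.91 -0.66  0.73 -0.96]
1.57 [500, 355, 250] [-0.94  0.45  0.34  1.85 -0.19  0.88 -0.52]
1.57 [560, -40, 250] [-0.35  0.39  0.44  1.96 -0.22  0.83  0.21]
1.57 [640, -40, 112] [-0.21  0.64  0.29  1.9  -0.29  0.64  0.25]
3.14 [500, 355, 250] [-0.65  0.43 -0.08  1.83  0.05  0.88  0.81]
3.14 [560, -40, 250] [-0.13  0.37  0.14  1.95 -0.07  0.83  1.61]
3.14 [640, -40, 112] [ 0.03  0.63 -0.09  1.88  0.09  0.64  1.46]
-1.57 [500, 355, 250] [-0.35  0.48 -0.52  1.81  0.29  0.93  2.15]
-1.57 [560, -40, 250] [-0.74  0.59  1.12  1.98 -0.65  0.98 -2.44]
-1.57 [640, -40, 112] [-0.64  0.93  1.11  1.93 -1.02  1.   -2.18]
60.18273882087831 [398.97189501 356.38434127 496.54279574]
[(0.77, array([497.29310617, 355.69355191,   0.        ])), (0.74, array([506.95931615, 517.31548085,   0.        ]))]
[449.81720913 -58.47776312 496.73820978]
press [(0.71, array([638.85425079, -34.98516143,   0.        ]))]
knob_grip [(0.68, array([640.272303  , -34.02899208, 131.        ]))]
stop [(0.67, array([335.74251684, 268.60014499,  12.        ])), (0.33, array([ 420.74172624, -360.74270277,   12.        ]))]
3.9583 [-0.09047854  0.23481764  0.11922131  1.92295339 -0.03337796  0.98580014
  1.61477962]
```

View pics/w12.png

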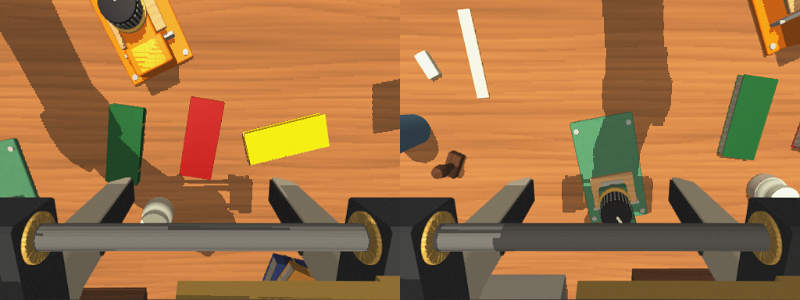

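Left half (red book view): the red book is at about (202,138), with the green book on its left and the yellow one on its right. Right half: the press bed's front corners are at (570,122) and (632,113), with the knob at (617,205). I'll fit box models to the colour masks.

```bash
cat >> h.py <<'E'
from scipy.optimize import minimize
def hull(p,x,y,a,box,shape=(384,512)):
    c,s=np.cos(a),np.sin(a); x0,x1,y0,y1,z0,z1=box
    P=[proj(p,[x+c*u-s*v,y+s*u+c*v,w]) for u in(x0,x1) for v in(y0,y1) for w in(z0,z1)]
    m=np.zeros(shape,np.uint8); cv2.fillConvexPoly(m,cv2.convexHull(np.round(np.array(P)*16).astype(np.int32)),255,cv2.LINE_AA,4); return m/255.
def fit(p,mask,x,y,a,box,region=None):
    reg=np.ones(mask.shape) if region is None else region
    f=lambda v:(np.abs(hull(p,v[0],v[1],v[2]/100,box)-mask)*reg).sum()
    best=min((minimize(f,[x,y,a0*100],method="Nelder-Mead",options=dict(initial_simplex=[[x,y,a0*100],[x+8,y,a0*100],[x,y+8,a0*100],[x,y,a0*100+8]])) for a0 in (a-.12,a,a+.12)),key=lambda o:o.fun)
    return best.x*[1,1,.01],best.fun
def hsv(p): return cv2.cvtColor(p["frame"],cv2.COLOR_RGB2HSV)
def near(p,X,rad):
    m=np.zeros((384,512),np.uint8); cv2.circle(m,tuple(int(v) for v in proj(p,X)),rad,1,-1); return m
def redmask(p):
    H=hsv(p); return (((H[...,0]<4)|(H[...,0]>174))&(H[...,1]>170)&(H[...,2]>40)).astype(float)
def greenmask(p):
    H=hsv(p); return ((H[...,0]>50)&(H[...,0]<95)&(H[...,1]>70)&(H[...,2]>25)).astype(float)
BOOK=(-75,75,-31,31,0,24); BED=(-133,82,-60,60,0,12)
E
python3 - <<'E'
from h import *
out=[]
r.move_ptp([480,-55,330],q(3.14)); p2=r.grab_frame("wrist"); 
r.move_ptp([470,355,330],q(3.14)); p1=r.grab_frame("wrist"); pt=r.grab_frame("top")
for p in(p1,pt):
    rg=near(p,[505,356,12],75 if p is p1 else 35); m=redmask(p)*rg
    b,f=fit(p,m,505,356,-.1,BOOK,rg); print("book",b,f,m.sum()); im=p["frame"].copy(); im[cv2.Canny((hull(p,*b,BOOK)*255).astype(np.uint8),50,150)>0]=255; out.append(im)
for p in (p2,pt):
    m=greenmask(p); reg=np.zeros((384,512))
    # region: x from -175 to -40 in rough press frame
    reg=(hull(p,640,-37,.1,(-165,-45,-75,75,11,12))>.5).astype(float)
    b,f=fit(p,m,640,-37,.1,BED,reg); print("press",b,f,(m*reg).sum()); im=p["frame"].copy(); im[cv2.Canny((hull(p,*b,BED)*255).astype(np.uint8),50,150)>0]=255; out.append(im)
cv2.imwrite("pics/fit.png",cv2.cvtColor(cv2.resize(np.vstack([np.hstack([out[0],out[1]]),np.hstack([out[2],out[3]])]),(800,600),interpolation=cv2.INTER_AREA),cv2.COLOR_RGB2BGR))
E
```

```text
book [ 5.01571178e+02  3.55341212e+02 -1.61205282e-01] 274.4235294117647 4261.0
book [ 5.01955824e+02  3.59575979e+02 -1.60028538e-01] 200.38823529411764 961.0
press [ 6.45291721e+02 -3.66608320e+01  1.80510794e-01] 233.0235294117647 4177.0
press [ 6.47839936e+02 -3.69023221e+01  1.76727384e-01] 89.41176470588235 1021.0
```

View pics/fit.png

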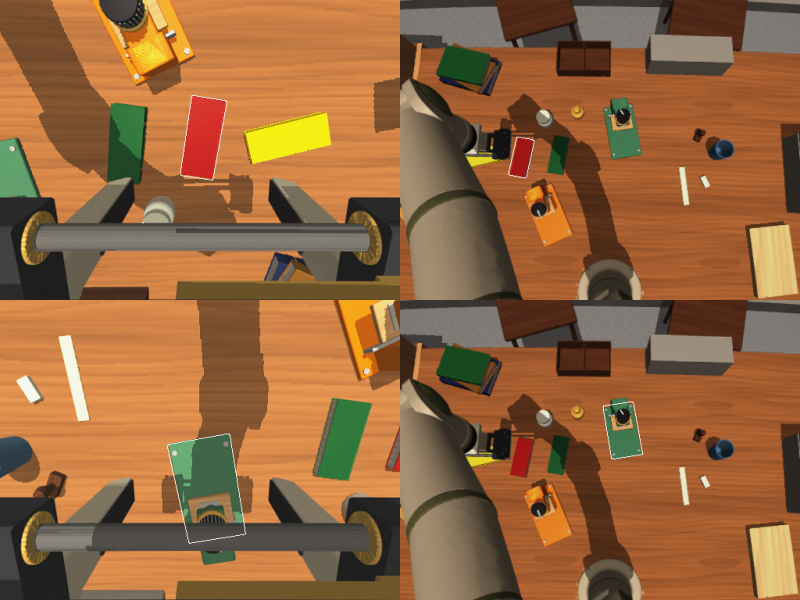

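The fits overlay well: red book at (501.6, 355.5, -0.161 rad), press at about (645, -36.7, 0.18 rad). Now I'll grasp the book off-centre at its rear end.

```bash
cat >> h.py <<'E'
PR=[645.,-36.7,.18]
def press(u,v,z): 
    c,s=np.cos(PR[2]),np.sin(PR[2]); return [PR[0]+c*u-s*v,PR[1]+s*u+c*v,z]
E
python3 - <<'E'
from h import *
a=-.161; Q=q(np.pi+a); G=[501.6-38*np.cos(a),355.8-38*np.sin(a)]
r.move_ptp(G+[100],Q); print(r.move_straight(G+[3],vel=120,guard=8),r.get_tcp_pos())
r.gripper_close(); print("open",r.get_opening(),r.get_gripper_force(),r.get_ft_force())
r.move_straight(G+[130],vel=150)
print(r.get_opening(),r.get_ft_force(),r.get_moment())
Q=q(np.pi+PR[2]); r.move_ptp(press(-163,0,130),Q)
p=r.grab_frame("wrist"); save(p,"w3"); ps=r.grab_frame("side"); cv2.imwrite("pics/w3.png",cv2.cvtColor(np.hstack([cv2.resize(p["frame"],(400,300)),cv2.resize(ps["frame"][100:280,170:410],(400,300))]),cv2.COLOR_RGB2BGR))
print(r.get_opening(),r.get_time_s())
E
```

```text
False [464.45679324 362.17363057   3.64136924]
open 61.510204030557425 29.998258352279663 [-0.57867226 -0.79893256  3.32800328]
61.944351330490704 [ 0.418002   -0.19197529 -1.37974923] [-0.00277853  0.05123849  0.04042947]
62.10127458338923 11.0583
```

View pics/w3.png

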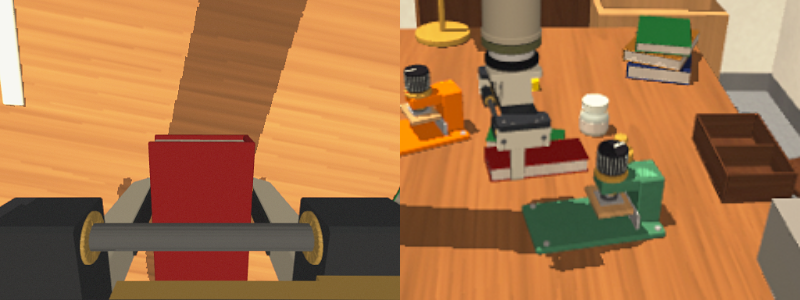

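The book is held level and aligned, so I'll lower it, re-seat the grip and slide it in.

Run:
```python
from h import *
r.move_straight(press(-163,0,40),vel=120)
print(r.move_straight(press(-163,0,15.6),vel=20,guard=4),r.get_tcp_pos()[2],r.get_ft_force())
r.open(); 
z=max(15.2,min(r.get_tcp_pos()[2],17)); r.move_straight(press(-163,0,z),vel=30)
r.gripper_close(); print(r.get_opening(),r.get_ft_force())
print(r.move_straight(press(-97,0,z),vel=50,guard=6),r.get_tcp_pos(),r.get_ft_force())
pt=r.grab_frame("top"); p=r.grab_frame("side"); 
cv2.imwrite("pics/s4.png",cv2.cvtColor(np.hstack([cv2.resize(pt["frame"][100:220,220:360],(400,343)),cv2.resize(p["frame"][130:270,215:378],(400,343))]),cv2.COLOR_RGB2BGR))
print(r.get_time_s())
```

```text
False 15.707443360211837 [ 1.13933445 -0.23209033 -1.13529965]
61.77474888498869 [-0.01827698  0.37074017 -0.31022967]
True [542.48570369 -55.35205656  15.60510702] [ 1.77933666 -0.19534131  3.60176306]
16.0333
```

View pics/s4.png

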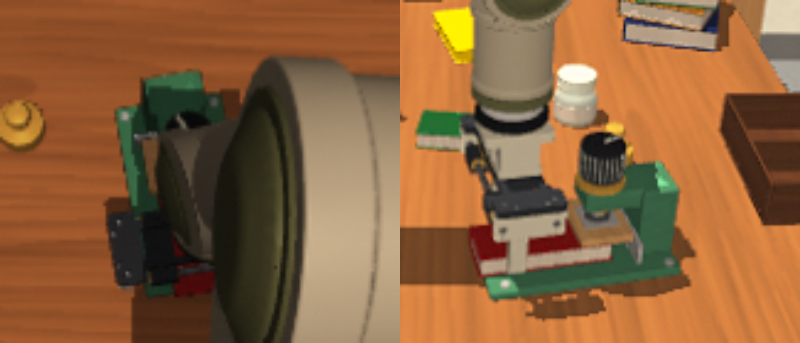

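The book is well aligned and under the platen; its rear is at the throat and it's near (but not at) the stop. The guard probably tripped on bed friction, so I'll continue slowly.

Run:
```python
from h import *
def u():
    t=np.array(r.get_tcp_pos()); d=t[:2]-PR[:2]; c,s=np.cos(PR[2]),np.sin(PR[2]); return round(c*d[0]+s*d[1],2),round(-s*d[0]+c*d[1],2),round(t[2],2)
Q=r.get_tool_rot(); print(u(),r.get_ft_force())
for tgt in range(-101,-60,3):
    g=r.move_straight(press(tgt,0,16.2),vel=15,guard=4); F=np.array(r.get_ft_force()); print(tgt,g,u(),F.round(2),r.get_opening())
    if g: break
print(r.get_time_s())
```

```text
(np.float64(-104.42), np.float64(-0.0), np.float64(15.63)) [3.249121   0.35820003 4.40548741]
-101 True (np.float64(-104.73), np.float64(0.01), np.float64(15.63)) [-0.75  0.46  4.76] 61.67349383680554
16.3
```

```bash
cat >> h.py <<'E'
def u():
    t=np.array(r.get_tcp_pos()); d=t[:2]-PR[:2]; c,s=np.cos(PR[2]),np.sin(PR[2]); return [float(round(x,2)) for x in (c*d[0]+s*d[1],-s*d[0]+c*d[1],t[2])]
E
python3 - <<'E'
from h import *
for i in range(4): r.wait(.1); print(u(),np.round(r.get_ft_force(),2),np.round(r.get_moment(),2))
print(r.move_straight(press(-104.5,0,16.6),vel=5,guard=10)); r.wait(.2)
print(u(),np.round(r.get_ft_force(),2),np.round(r.get_moment(),2))
print(r.move_straight(press(-101,0,16.6),vel=10,guard=8))
for i in range(3): r.wait(.1); print(u(),np.round(r.get_ft_force(),2),np.round(r.get_moment(),2))
E
```

```text
[-104.74, 0.03, 15.59] [-1.2   1.27  6.09] [ 0.01  0.09 -0.06]
[-104.74, 0.03, 15.61] [-0.93 -0.28  6.14] [0.02 0.04 0.  ]
[-104.74, 0.02, 15.6] [-0.43 -0.22  4.35] [-0.02  0.07  0.02]
[-104.72, 0.01, 15.61] [-0.5   0.49  5.72] [0.01 0.09 0.03]
False
[-104.63, 0.02, 16.48] [-0.69  0.28 -2.17] [-0.01  0.06 -0.03]
False
[-101.04, -0.0, 16.59] [-0.12 -0.2  -1.18] [-0.    0.01  0.02]
[-101.07, 0.01, 16.58] [ 0.5   0.26 -1.33] [0.08 0.09 0.01]
[-101.05, 0.0, 16.59] [ 0.02  0.91 -1.54] [-0.01 -0.03  0.04]
```

Run:
```python
from h import *
print(r.move_straight(press(-90,0,16.4),vel=30,guard=9),u()); r.wait(.2); print(np.round(r.get_ft_force(),2))
print(r.move_straight(press(-65,0,16.4),vel=8,guard=5.5))
for i in range(5): print(u(),np.round(r.get_ft_force(),2),r.get_opening()); r.wait(.05)
print(r.get_time_s())
```

```text
False [-89.97, 0.03, 16.33]
[ 0.37 -0.11 -1.96]
True
[-81.58, -0.08, 15.82] [ 0.43 -0.22 -0.4 ] 61.49505605483411
[-81.55, -0.07, 15.76] [ 0.2  -0.98  0.34] 62.212196665336265
[-81.56, -0.07, 15.72] [ 1.32 -0.46  0.17] 61.7180480066604
[-81.6, -0.1, 15.66] [1.01 0.18 0.83] 62.09003394690917
[-81.6, -0.07, 15.62] [1.61 0.5  0.82] 61.66963162678347
20.5417
```

Run:
```python
from h import *
def avg(n=6):
    F=[]
    for _ in range(n): r.wait(.02); F.append(r.get_ft_force())
    return np.mean(F,0).round(2)
r.move_straight(press(-82.5,0,16.4),vel=10); print(avg(10))
for k in range(24):
    t=-82.1+k*.4
    g=r.move_straight(press(t,0,16.4),vel=8,guard=8); F=avg(); print(round(t,1),g,u(),F)
    if -F[0]>3.5: break
print(r.get_time_s())
```

```text
[-0.03  0.28 -0.63]
-82.1 False [-82.21, -0.0, 16.34] [-0.76 -0.26 -0.94]
-81.7 False [-81.64, 0.02, 16.39] [ 0.34  0.56 -1.43]
-81.3 False [-81.46, -0.04, 16.35] [-0.53 -0.33 -1.08]
-80.9 False [-81.44, -0.06, 16.33] [-2.63 -0.5  -0.38]
-80.5 False [-81.37, -0.03, 16.24] [-4.91 -1.33 -0.07]
22.7083
```

Contact with the stop is felt: about 5 N at u = -81.4. I'll release, back off, check the book and locate the knob.

Run:
```python
from h import *
r.open(); r.move_straight(press(-81.5,0,230),vel=200)
Q=r.get_tool_rot(); r.move_ptp(press(-175,0,300),Q); 
p=r.grab_frame("wrist"); pt=r.grab_frame("top")
for p_ in(p,pt):
    print([(d["conf"],onz(p_,np.array(d["at"])*[512,384],131).round(1)) for d in r.landmark_of(p_,"knob_grip")],[(d["conf"],onz(p_,np.array(d["at"])*[512,384],0).round(1)) for d in r.landmark_of(p_,"press")], [(d["conf"],onz(p_,np.array(d["at"])*[512,384],12).round(1)) for d in r.landmark_of(p_,"red_book")],)
im=p["frame"].copy()
for a in np.linspace(0,6.28,60):
    for (x0,y0),col in (((645,-36.7),(255,0,0)),((642.6,-37.1),(0,255,255))):
        v=proj(p,[x0+24*np.cos(a),y0+24*np.sin(a),146]); im[tuple(np.round(v[::-1]).astype(int))]=col
c=proj(p,[620,-40,60]); print(c)
x,y=int(max(0,min(c[0]-110,292))),int(max(0,min(c[1]-100,219)))
ps=r.grab_frame("side")
A=cv2.resize(im[y:y+165,x:x+220],(800,600),interpolation=cv2.INTER_NEAREST); cv2.imwrite("pics/k5.png",cv2.cvtColor(A,cv2.COLOR_RGB2BGR)); print(x,y,r.get_time_s())
save(p,"k5full");np.save("k5.npy",p,allow_pickle=True)
np.save("kt.npy",pt,allow_pickle=True);np.save("ks.npy",ps,allow_pickle=True)
```

```text
[(0.89, array([641.7, -34.8, 131. ]))] [(0.67, array([641.6, -34.3,   0. ])), (0.47, array([665.4, -32. ,   0. ]))] [(0.63, array([595.7, -45.8,  12. ]))]
[(0.73, array([303.6, 253. , 131. ]))] [(0.64, array([647.5, -29.1,   0. ]))] [(0.96, array([491.4, 504.9,  12. ])), (0.82, array([614.9, -43.3,  12. ]))]
[258.67608836 276.53328478]
148 176 25.625
```

View pics/k5.png

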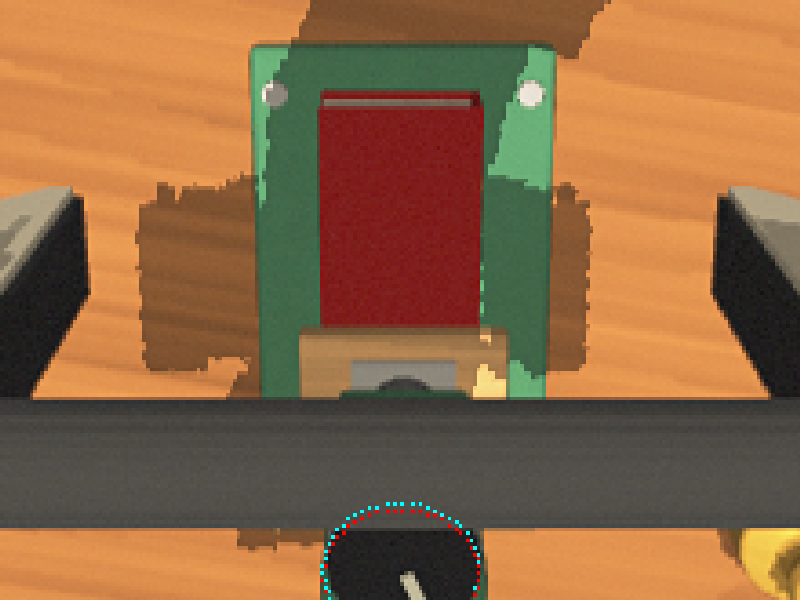

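The book is seated square and centred, and the knob sits where the model puts it, white line visible. Now grip the knob, then check centring by force.

Run:
```python
from h import *
C=[642.8,-36.5]
for s in (3.9,3.6,2.5,1.5,.5,-.5,-1.2): 
    j=r.inverse_kinematics(C+[113],q(s)); print(s,None if j is None else np.round(j,2))
s=3.6
r.move_ptp(C+[210],q(s)); print(u())
print(r.move_straight(C+[113],vel=120,guard=8))
r.wait(.2); F0=np.mean([r.get_ft_force() for _ in range(5)],0); M0=r.get_moment()
r.gripper_close(); r.wait(.2)
F=np.mean([(r.wait(.02),r.get_ft_force())[1] for _ in range(8)],0)-F0
yv=np.array([np.sin(s),-np.cos(s)]); xv=np.array([np.cos(s),np.sin(s)])
print(r.get_opening(),r.get_tcp_pos(),F.round(2),"y:",F[:2]@yv,"x:",F[:2]@xv,M0,r.get_moment(),r.get_time_s())
```

```text
3.9 [ 0.19  0.65 -0.35  1.86  0.33  0.69  1.99]
3.6 [ 0.17  0.64 -0.31  1.87  0.3   0.68  1.72]
2.5 [ 0.05  0.63 -0.13  1.87  0.13  0.65  0.78]
1.5 [-0.09  0.63  0.09  1.88 -0.09  0.63 -0.02]
0.5 [-0.23  0.65  0.31  1.89 -0.31  0.65 -0.8 ]
-0.5 [-0.64  0.93  1.11  1.92 -1.02  1.   -1.12]
-1.2 [-0.64  0.93  1.11  1.92 -1.02  1.   -1.82]
[-3.08, 0.41, 210.28]
False
47.44362433860931 [642.57731498 -36.00113411 113.05033723] [-3.19  3.95  3.84] y: 4.955168825311325 x: 1.1068087877851471 [ 0.06269909 -0.00906146 -0.01281044] [ 0.97830617  0.75821362 -0.02543099] 28.7
```

```bash
cat > turn.py <<'E'
from h import *
import sys,json
s0,s1,step,lim=map(float,sys.argv[1:5]); C=[642.6,-36.1]
n=0; s=s0; t0=r.get_time_s()
while s>s1+1e-6:
    s=max(s1,s-step); r.move_straight(C+[113],frame=q(s),vel=150)
    M=np.mean([(r.wait(.01),r.get_moment())[1] for _ in range(6)],0); Q=r.get_tool_rot(); F=r.get_ft_force()
    print(round(s,2),round(2*np.arctan2(Q[2],Q[1])%(2*np.pi),3),"Mz",M[2].round(3),"F",np.round(F,1),round(r.get_time_s()-t0,2))
    n=n+1 if M[2]>lim else 0
    if n>=2: break
print(r.get_opening(),r.get_time_s())
E
python3 turn.py 3.6 3.3 0.1 0.27
```

```text
3.5 3.503 Mz -0.03 F [-2.3  3.8  2.4] 0.3
3.4 3.404 Mz -0.031 F [-1.7  1.8  3.4] 0.6
3.3 3.304 Mz -0.028 F [-2.5  1.9  3.4] 0.9
47.621479429418784 29.6
```

```bash
sed -i 's/M\[2\]>lim/abs(M[2])>lim/' turn.py; python3 turn.py 3.3 1.6 0.1 0.27
```

```text
3.2 3.204 Mz -0.016 F [-1.9  1.9  2.7] 0.3
3.1 3.104 Mz -0.016 F [-1.  -0.1  3.4] 0.6
3.0 3.004 Mz -0.012 F [-1.2 -1.3  4.3] 0.9
2.9 2.904 Mz -0.03 F [-1.6 -3.   3.7] 1.2
2.8 2.803 Mz -0.033 F [-2.2 -5.1  3.7] 1.5
2.7 2.702 Mz -0.03 F [-1.3 -3.8  4. ] 1.8
2.6 2.602 Mz -0.043 F [-2.2 -4.8  5.8] 2.1
2.5 2.502 Mz -0.018 F [-2.4 -5.3  4.9] 2.4
2.4 2.402 Mz -0.058 F [-3.4 -5.4  5.7] 2.7
2.3 2.302 Mz -0.015 F [-2.8 -5.4  5.3] 3.0
2.2 2.202 Mz -0.009 F [-3.1 -5.7  5.7] 3.3
2.1 2.102 Mz -0.025 F [-4.4 -5.7  7. ] 3.6
2.0 2.002 Mz -0.024 F [-4.9 -6.2  6.1] 3.9
1.9 1.902 Mz -0.017 F [-4.4 -5.2  7.1] 4.2
1.8 1.802 Mz -0.016 F [-6.  -7.   6.7] 4.5
1.7 1.702 Mz -0.014 F [-5.8 -6.   6.8] 4.8
1.6 1.602 Mz -0.033 F [-5.5 -6.2  7.5] 5.1
47.700077268485586 34.7
```

```bash
python3 turn.py 1.6 1.4 0.1 0.27
python3 - <<'E'
from h import *
ps=r.grab_frame("side"); k=np.load("ks.npy",allow_pickle=True).item()
f=lambda p:cv2.resize(p["frame"][170:250,255:335],(400,400),interpolation=cv2.INTER_CUBIC)
cv2.imwrite("pics/k6.png",cv2.cvtColor(np.hstack([f(k),f(ps)]),cv2.COLOR_RGB2BGR))
E
```

```text
1.5 1.502 Mz -0.011 F [-6.6 -6.6  8.2] 0.3
1.4 1.402 Mz -0.02 F [-6.5 -6.   9.3] 0.6
47.37691576630247 35.3
```

View pics/k6.png

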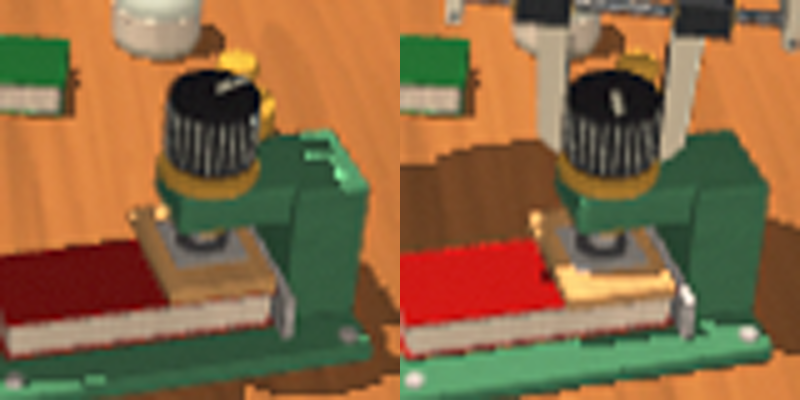

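The knob has followed the gripper: the white line went from pointing up-right to pointing towards the camera. The platen is still up, so this is free play, and I'll continue carefully.

```bash
sed -i 's/"Mz"/r.get_joint_efforts()[6].round(3),"Mz"/' turn.py; python3 turn.py 1.4 1.1 0.1 0.27
```

```text
1.3 1.302 -0.043 Mz -0.018 F [-6.5 -5.5 10. ] 0.3
1.2 1.202 -0.042 Mz -0.018 F [-7.9 -5.7  9.4] 0.6
1.1 1.102 -0.04 Mz -0.017 F [-7.4 -5.9 10.1] 0.9
47.68353385604056 36.25
```

```bash
cat > line.py <<'E'
from h import *
def ang(p):
    H=hsv(p); out=[]
    for v in range(170,215):
        for c in range(280,312):
            X=onz(p,(c,v),146); d=X[:2]-[642.6,-36.1]
            if np.hypot(*d)<21 and H[v,c,2]>90 and H[v,c,1]<90: out.append(d)
    out=np.array(out); return len(out), out.mean(0).round(1) if len(out) else None, np.degrees(np.arctan2(*out.mean(0)[::-1])) if len(out) else None
if __name__=="__main__":
    k=np.load("ks.npy",allow_pickle=True).item(); print(ang(k))
    p=r.grab_frame("side"); print(ang(p)); np.save("ks2.npy",p,allow_pickle=True)
    # platen height: template in grayscale: vertical shift of wood-coloured region between frames
    for f in(k,p):
        H=hsv(f); m=(H[...,0]>8)&(H[...,0]<24)&(H[...,1]>60)
        for du in (-25,-15,):
            pass
    b=[proj(p,press(-32,v,z)).round(1) for v in(-40,0) for z in (36,40,50)]; print(b)
    A=[cv2.resize(f["frame"][203:233,278:318],(400,300),interpolation=cv2.INTER_NEAREST) for f in (k,p)]
    B=[cv2.resize(f["frame"][172:208,272:320],(400,300),interpolation=cv2.INTER_NEAREST) for f in (k,p)]
    cv2.imwrite("pics/k7.png",cv2.cvtColor(np.vstack([np.hstack(A),np.hstack(B)]),cv2.COLOR_RGB2BGR))
E
python3 line.py
```

```text
(10, array([7.4, 7.1]), np.float64(44.0291478913451))
(9, array([-0.2, -9.3]), np.float64(-91.36793322085346))
[array([289. , 232.6]), array([289.1, 231.4]), array([289.4, 228.4]), array([284.7, 223.7]), array([284.8, 222.5]), array([285. , 219.5])]
```

View pics/k7.png

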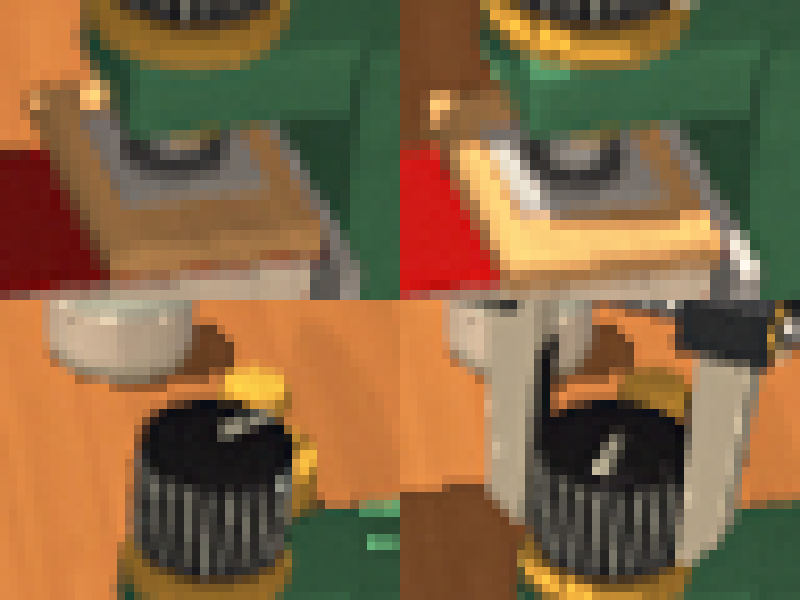

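Knob has turned about 2.4 rad and the platen looks lower (the red strip beneath it is gone), but torque reads zero at rest. It probably relaxes when motion stops, so I'll read it mid-motion, stopped by a low guard.

Run:
```python
from h import *
C=[642.6,-36.1]; t0=r.get_time_s()
for k in range(4):
    g=r.move_straight(C+[113],frame=q(1.05),vel=150,guard=.8); 
    M=r.get_moment(); e=r.get_joint_efforts(); qd=r.get_qd(); Q=r.get_tool_rot()
    print(g,round(2*np.arctan2(Q[2],Q[1]),4),"Mz",np.round(M,3),"eff7",np.round(e,2)[4:],"qd7",np.round(qd[6],3),round(r.get_time_s()-t0,3))
    if not g: break
for k in range(3):
    r.wait(.02); print(np.round(r.get_moment(),3))
```

```text
False 1.0519 Mz [-1.296  1.999  0.041] eff7 [-1.79 -1.83 -0.18] qd7 0.006 0.25
[-1.314  2.029  0.095]
[-1.301  1.984  0.017]
[-1.33   1.94   0.035]
```

```bash
cat > t2.py <<'E'
from h import *
import sys
s0,s1,st,lim=map(float,sys.argv[1:5]); C=[642.6,-36.1]; s=s0; n=0
while s>s1+1e-6:
    s-=st; r.move_straight(C+[113],frame=q(s),vel=150)
    e=r.get_joint_efforts()[6]; L=[r.get_moment()[2]]
    for _ in range(4): r.wait(.01); L.append(r.get_moment()[2])
    Q=r.get_tool_rot(); print(round(s,3),round(2*np.arctan2(Q[2],Q[1]),4),"e7",round(e,3),"Mz",np.round(L,3),round(np.mean(L),3))
    n=n+1 if np.mean(L)>lim else 0
    if n>1: break
print(r.get_time_s(),r.get_opening())
E
python3 t2.py 1.05 0.85 .05 .28
```

```text
1.0 1.0021 e7 -0.183 Mz [0.069 0.068 0.081 0.088 0.031] 0.067
0.95 0.9521 e7 -0.193 Mz [0.015 0.043 0.03  0.099 0.07 ] 0.052
0.9 0.9022 e7 -0.199 Mz [0.145 0.051 0.047 0.071 0.133] 0.089
0.85 0.8522 e7 -0.202 Mz [0.039 0.099 0.125 0.068 0.087] 0.084
37.7333 47.75898010864423
```

```bash
sed -i 's/range(4): r.wait(.01)/range(16): r.wait(.01)/; s/np.round(L,3),/round(np.mean(L[:4]),3),/' t2.py; python3 t2.py 0.85 0.45 .05 .28
```

```text
0.8 0.8023 e7 -0.203 Mz 0.053 0.054
0.75 0.7523 e7 -0.203 Mz 0.051 0.058
0.7 0.7022 e7 -0.203 Mz 0.073 0.078
0.65 0.6523 e7 -0.203 Mz 0.06 0.069
0.6 0.6023 e7 -0.203 Mz 0.077 0.083
0.55 0.5523 e7 -0.203 Mz 0.089 0.083
0.5 0.5024 e7 -0.203 Mz 0.058 0.056
0.45 0.4525 e7 -0.203 Mz 0.071 0.075
40.8 47.454502224786175
```

Run:
```python
from h import *
p=r.grab_frame("side"); np.save("ks3.npy",p,allow_pickle=True)
F=[np.load("ks.npy",allow_pickle=True).item(),np.load("ks2.npy",allow_pickle=True).item(),p]
from line import ang
print([ang(f) for f in F])
for c in (296,300,304):
    for f in F: print(c,[tuple(int(x) for x in f["frame"][y,c]) for y in range(222,234)])
b=lambda f:cv2.cvtColor(f["frame"],cv2.COLOR_RGB2GRAY).astype(np.float32)
for nm,(y0,y1,x0,x1) in dict(platen=(210,234,284,314),arm=(206,216,290,316),bedbook=(225,250,262,290)).items():
    print(nm,[cv2.phaseCorrelate(b(F[1])[y0:y1,x0:x1],b(f)[y0:y1,x0:x1]) for f in F[2:]])
# red pixels on the collar
for f in F:
    H=hsv(f); ys,xs=np.where((((H[...,0]<5)|(H[...,0]>172))&(H[...,1]>150)&(H[...,2]>60))[190:212,280:312]); print(list(zip(xs+280,ys+190)))
```

```text
[(10, array([7.4, 7.1]), np.float64(44.0291478913451)), (9, array([-0.2, -9.3]), np.float64(-91.36793322085346)), (49, array([ 5.3, -3.2]), np.float64(-30.94205015147099))]
296 [(126, 111, 95), (137, 103, 68), (136, 96, 55), (137, 98, 59), (138, 99, 60), (154, 111, 67), (169, 120, 72), (156, 103, 60), (166, 128, 103), (180, 159, 135), (181, 159, 135), (181, 158, 134)]
296 [(104, 99, 93), (127, 113, 99), (134, 104, 77), (222, 155, 89), (252, 203, 120), (251, 205, 122), (251, 202, 120), (226, 162, 96), (164, 114, 67), (178, 143, 111), (187, 166, 141), (187, 164, 139)]
296 [(103, 98, 93), (128, 114, 100), (134, 105, 76), (222, 155, 89), (252, 203, 119), (251, 203, 120), (251, 202, 120), (226, 162, 95), (163, 114, 66), (178, 144, 112), (187, 166, 142), (188, 165, 141)]
300 [(131, 108, 84), (135, 95, 57), (134, 96, 57), (134, 97, 58), (152, 110, 67), (165, 119, 72), (159, 115, 68), (145, 102, 71), (164, 136, 115), (190, 166, 141), (187, 164, 138), (186, 163, 139)]
300 [(125, 119, 114), (134, 113, 97), (132, 94, 55), (222, 155, 93), (252, 203, 120), (253, 207, 122), (235, 172, 102), (161, 
[... 410 characters left out ...]
 (185, 164, 140), (185, 161, 137), (185, 163, 137), (189, 166, 142)]
304 [(139, 112, 86), (146, 110, 72), (139, 99, 59), (227, 162, 94), (254, 209, 123), (249, 195, 115), (217, 152, 89), (164, 115, 67), (181, 147, 115), (192, 169, 145), (192, 168, 142), (196, 174, 147)]
304 [(138, 111, 84), (147, 111, 72), (141, 101, 61), (228, 163, 96), (254, 209, 122), (249, 196, 114), (217, 152, 90), (163, 114, 66), (181, 147, 114), (191, 167, 143), (192, 169, 143), (195, 173, 146)]
platen [((0.011168995194436704, 0.4970380088890334), 0.8955010996924506)]
arm [((0.33216498613650813, -0.11953420404563353), 0.9779336152253327)]
bedbook [((0.068391721437985, 0.4786180083847231), 1.0039533697764078)]
[]
[]
[]
```

Run:
```python
from h import *
k6=cv2.cvtColor(cv2.imread("pics/k6.png"),cv2.COLOR_BGR2RGB)[:,400:][2::5,2::5].astype(int)
f2=np.load("ks2.npy",allow_pickle=True).item()["frame"][170:250,255:335].astype(int)
f3=np.load("ks3.npy",allow_pickle=True).item()["frame"][170:250,255:335].astype(int)
for x in(296,300,304): 
    for f in (k6,f2,f3): print(x,[tuple(f[y-170,x-255]) .__str__().replace("np.int64","") for y in range(222,232)])
reg=(slice(52,62),slice(33,52)) ; bed=(slice(66,78),slice(10,50))
for a,b,n in((k6,f2,"k6-f2"),(f2,f3,"f2-f3")): print(n,np.abs(a-b)[reg].mean(),np.abs(a-b)[bed].mean())
```

```text
296 ['((113), (108), (102))', '((130), (117), (104))', '((132), (104), (76))', '((223), (154), (91))', '((253), (202), (120))', '((252), (206), (121))', '((247), (192), (113))', '((205), (144), (84))', '((164), (120), (75))', '((178), (148), (116))']
296 ['((104), (99), (93))', '((127), (113), (99))', '((134), (104), (77))', '((222), (155), (89))', '((252), (203), (120))', '((251), (205), (122))', '((251), (202), (120))', '((226), (162), (96))', '((164), (114), (67))', '((178), (143), (111))']
296 ['((103), (98), (93))', '((128), (114), (100))', '((134), (105), (76))', '((222), (155), (89))', '((252), (203), (119))', '((251), (203), (120))', '((251), (202), (120))', '((226), (162), (95))', '((163), (114), (66))', '((178), (144), (112))']
300 ['((127), (122), (115))', '((135), (115), (98))', '((131), (93), (54))', '((222), (155), (93))', '((252), (203), (121))', '((252), (205), (122))', '((233), (169), (100))', '((160), (112), (68))', '((149), (113), (77))', '((170), (147), (122))']
300 ['((125), (119), (114))', '((134), (113), (97))', '((132), (94), (55))', '((222), (155), (93))', '(
[... 526 characters left out ...]
), (187), (109))', '((199), (140), (83))', '((161), (118), (75))', '((179), (149), (120))', '((193), (169), (145))']
304 ['((139), (112), (86))', '((146), (110), (72))', '((139), (99), (59))', '((227), (162), (94))', '((254), (209), (123))', '((249), (195), (115))', '((217), (152), (89))', '((164), (115), (67))', '((181), (147), (115))', '((192), (169), (145))']
304 ['((138), (111), (84))', '((147), (111), (72))', '((141), (101), (61))', '((228), (163), (96))', '((254), (209), (122))', '((249), (196), (114))', '((217), (152), (90))', '((163), (114), (66))', '((181), (147), (114))', '((191), (167), (143))']
k6-f2 6.742105263157895 0.7284722222222222
f2-f3 1.2140350877192982 0.7166666666666667
```

View knob.

Run:
```python
from h import *
k6=cv2.cvtColor(cv2.imread("pics/k6.png"),cv2.COLOR_BGR2RGB)[:,400:][2::5,2::5]
f2=np.load("ks2.npy",allow_pickle=True).item()["frame"][170:250,255:335]
f3=np.load("ks3.npy",allow_pickle=True).item()["frame"][170:250,255:335]
f0=np.load("ks.npy",allow_pickle=True).item()["frame"][170:250,255:335]
c=lambda f:cv2.resize(f[8:38,20:60],(400,300),interpolation=cv2.INTER_CUBIC)
cv2.imwrite("pics/k8.png",cv2.cvtColor(np.vstack([np.hstack([c(f0),c(k6)]),np.hstack([c(f2),c(f3)])]),cv2.COLOR_RGB2BGR))
```

```text
(no output)
```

View pics/k8.png

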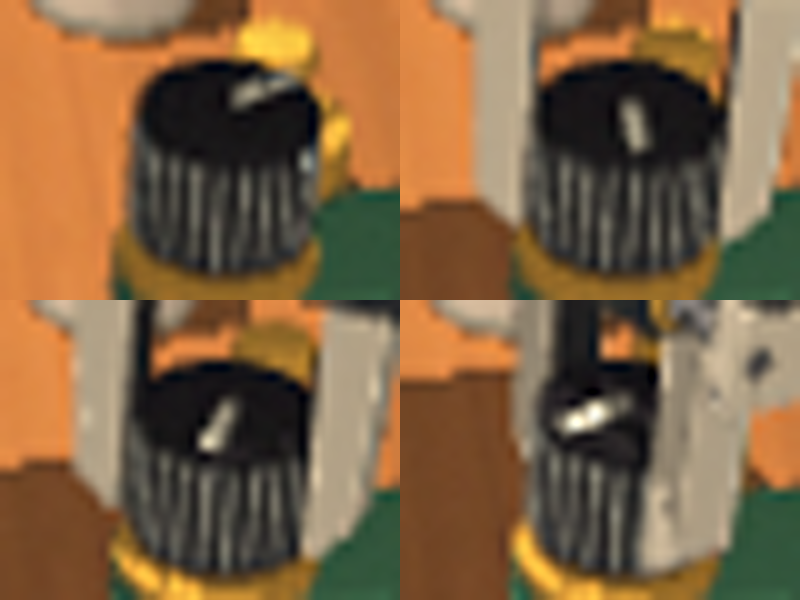

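The white line followed the gripper the whole way, so the fingers did not slip. The platen hasn't moved since about ψ=1.4, and torque has been flat since about 1.0, so the ratchet has slipped an estimated 0.45–0.65 rad. I'll add 0.15 rad to sit mid-window, then let go.

```bash
python3 t2.py 0.45 0.3 .05 .5
python3 - <<'E'
from h import *
r.wait(.2); r.open(); C=[642.6,-36.1]
r.move_straight(C+[260],vel=150); r.move_ptp(press(-175,0,300),q(np.pi+.18))
p=r.grab_frame("wrist"); m=redmask(p); reg=(hull(p,642.6,-37,.18,(-140,-45,-55,55,11,12))>.5)*1.
b,f=fit(p,m,602,-44,.18,(-75,75,-31,31,12,36),reg); print("book",b,f)
s=r.grab_frame("side"); k=np.load("ks3.npy",allow_pickle=True).item()
from line import ang; print(ang(s)); 
for c in(296,300,304): print([tuple(int(v) for v in s["frame"][y,c]) for y in range(222,232)])
print(r.get_time_s(),r.get_opening(),r.get_ft_force())
E
```

```text
0.4 0.4025 e7 -0.203 Mz 0.079 0.076
0.35 0.3525 e7 -0.203 Mz 0.092 0.079
0.3 0.3025 e7 -0.203 Mz 0.054 0.068
42.0 47.615034297896415
book [ 6.10125492e+02 -4.31793244e+01  1.77729768e-01] 140.46274509803925
(10, array([-11.2,  -3.4]), np.float64(-163.06125541435685))
[(99, 94, 90), (125, 111, 97), (136, 107, 77), (137, 97, 57), (137, 98, 59), (135, 97, 59), (158, 113, 68), (173, 124, 73), (162, 114, 67), (171, 138, 106)]
[(121, 115, 109), (130, 109, 93), (133, 95, 56), (133, 96, 59), (134, 95, 57), (143, 103, 61), (158, 112, 68), (159, 112, 66), (156, 119, 82), (174, 148, 121)]
[(132, 107, 82), (143, 107, 71), (141, 102, 61), (138, 98, 59), (133, 97, 58), (154, 111, 67), (168, 118, 70), (160, 113, 65), (175, 143, 111), (184, 161, 139)]
46.55 93.160049181491 [-0.44588603  0.08374996  0.20084263]
```

```bash
python3 -c "
from cell import r
print(r.hand_in())"
```

```text
the job is handed in; nothing more can be done
None
```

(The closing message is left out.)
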